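# Lay out the leg-fitting parts in their nests

## Task

Lay out the parts for the next leg fitting: put each of the four metal parts into the nest that matches its shape and size - the long tube in the long nest, the short tube in the short nest, the round-flanged adapter upright in the round nest and the square-flanged adapter upright in the square nest. Each must sit flat on its nest's floor, fully inside the rim, and be let go. Leave the foot shell and the tape roll where they are.

Things in the scene. Friction and masses are not known exactly. Their poses are not given: they have to be found in the camera images.
- long_pylon_center (a point): Long metal pylon tube lying on its side along its own y axis: bare round aluminium tube 34 mm in diameter with a steel clamp block 46 x 46 mm in section and 20 mm long at each end; 130 mm long overall, so 90 mm of bare tube is free between the blocks. This point is at its centre, 23 mm above what it rests on; z is up. About 300 g. Grasp it from above across the bare tube at mid-length (fingers closing along its x axis), fingertips just clear of the table.
- short_pylon_center (a point): Short metal pylon tube lying on its side along its own y axis: bare round aluminium tube 34 mm in diameter with a steel clamp block 46 x 46 mm in section and 20 mm long at each end; 90 mm long overall, so 50 mm of bare tube is free between the blocks. This point is at its centre, 23 mm above what it rests on; z is up. About 220 g. Grasp it from above across the bare tube at mid-length (fingers closing along its x axis), fingertips just clear of the table.
- round_adapter_center (a point): Metal adapter standing upright, 64 mm tall: a round steel foot flange 56 mm in diameter and 6 mm thick, a round aluminium neck 36 mm in diameter from 6 to 58 mm up, and a small round steel stud 18 to 26 mm wide on top. This point is on its axis half-way up, 32 mm above what it stands on; z is up. About 220 g. Grasp it by the neck from above.
- square_adapter_center (a point): Metal adapter standing upright, 64 mm tall: a square steel foot flange 56 x 56 mm and 6 mm thick, and a square aluminium neck 34 x 34 mm from 6 to 64 mm up, sides parallel to the flange's and to its x and y axes. This point is on its axis half-way up, 32 mm above what it stands on; z is up. About 250 g. Grasp it by the neck from above.
- long_nest_floor (a point): Flat fixed nest that matches the long pylon tube: blue floor 4 mm above the table, black rim 5 mm higher (top 9 mm above the table), recess 146 mm long along its y axis by 62 mm wide along x (8 mm slack all round the tube). The rim runs across both ends and 22 mm along each side from each end; the long sides are open in the middle for the fingers. Outside 156 x 72 mm. This point is the centre of the floor's top; z is up. The tube may go either way round.
- short_nest_floor (a point): Flat fixed nest that matches the short pylon tube: blue floor 4 mm above the table, black rim 5 mm higher (top 9 mm above the table), recess 106 mm long along its y axis by 62 mm wide along x (8 mm slack all round the tube). The rim runs across both ends and 22 mm along each side from each end; the long sides are open in the middle for the fingers. Outside 116 x 72 mm. This point is the centre of the floor's top; z is up. The tube may go either way round.
- round_nest_floor (a point): Flat fixed nest that matches the adapter with the round flange: blue floor 4 mm above the table, black rim 5 mm wide and 5 mm higher (top 9 mm above the table) all round a round, 72 mm wide recess (8 mm slack all round the flange). This point is the centre of the floor's top surface; z is up.
- square_nest_floor (a point): Flat fixed nest that matches the adapter with the square flange: blue floor 4 mm above the table, black rim 5 mm wide and 5 mm higher (top 9 mm above the table) all round a square, 72 x 72 mm recess (8 mm slack all round the flange). This point is the centre of the floor's top surface; z is up; x and y run along its sides. Any quarter turn of the adapter will do.
- foot_shell: Bystander: skin-coloured artificial foot, about 235 mm long (toes towards its -y), 75 mm wide, 118 mm high, loose, standing on its sole beyond the parts. Origin at the centre of its underside. Leave it alone.
- tape_roll: Bystander: roll of pale tape lying flat, 96 mm outside, 72 mm inside, 40 mm high, loose, beyond the parts. Origin at the centre of its underside. Leave it alone.
Not all that is in view belongs to the job. Leave any purple or red look-alike of the part that bears round_adapter_center alone.

How it is judged (in metres and radians):
At the end, for the whole second after the job is handed in: Each part rests in its own nest: centre within 13 mm horizontally, height above the floor right to +3.5/-4 mm; tubes along the nest within 0.25 rad, adapters upright within 0.1 rad, square flange parallel within 0.35 rad; all at rest; foot shell and tape roll within 30 mm of their start (horizontal distance between long_pylon_center and long_nest_floor below 0.013 m and z of long_pylon_center in the frame of long_nest_floor between 0.019 and 0.0265 m and angle between the y axis of long_pylon_center and the y axis of long_nest_floor, either way round below 0.25 rad and linear speed of each of long_pylon, short_pylon, round_adapter, square_adapter below 0.02 m/s and horizontal distance between short_pylon_center and short_nest_floor below 0.013 m and z of short_pylon_center in the frame of short_nest_floor between 0.019 and 0.0265 m and angle between the y axis of short_pylon_center and the y axis of short_nest_floor, either way round below 0.25 rad and horizontal distance between round_adapter_center and round_nest_floor below 0.013 m and z of round_adapter_center in the frame of round_nest_floor between 0.028 and 0.0355 m and angle between each of round_adapter_center, square_adapter_center's own z axis and vertical below 0.1 rad and horizontal distance between square_adapter_center and square_nest_floor below 0.013 m and z of square_adapter_center in the frame of square_nest_floor between 0.028 and 0.0355 m and (angle between the x axis of square_adapter_center and the x axis of square_nest_floor, either way round below 0.35 rad or angle between the x axis of square_adapter_center and the y axis of square_nest_floor, either way round below 0.35 rad) and not (distance of foot_shell from where it was at the start of the episode above 0.03 m) and not (distance of tape_roll from where it was at the start of the episode above 0.03 m)); the robot touches nothing.
It fails at once if the foot shell is moved by more than 30 mm (distance of foot_shell from where it was at the start of the episode above 0.03 m).
It fails at once if the tape roll is moved by more than 30 mm (distance of tape_roll from where it was at the start of the episode above 0.03 m).
It also fails if it takes over 120 s, if anything falls off the work surface, if the arm or the gripper's body presses on something with over 40 N, if the wrist force passes 120 N, or if a joint passes its speed limit or range.

## Robot

A 6-joint arm with a two-finger parallel gripper is mounted at the origin on the work surface. World frame = base frame: x ahead of the robot, y to its left, z up, the work surface at z = 0. Lengths are in m, angles in degrees, forces in N, time in s.
With the tool pointing down it reaches from about 0.4 to 0.825 m from the base axis. Payload 7 kg.
Tool frame: the origin (TCP) lies between the finger pads; the fingertips stand 19 mm ahead of it and the grasp point (between the pads) is the TCP; z points along the fingers, y is the line along which they close (so a half turn about z gives the same grasp; the last joint's range is limited). The gripper opens to 88 mm and grips with 3 to 60 N. Pads are 19 mm wide; open, the fingers measure 130 mm over their backs; the gripper's body (78 mm by 193 mm) begins 47 mm behind the grasp point.
Start: joints at [-54.483, 20.546, 0.682, 0, -70.136, -16.507], TCP at [0.22, -0.638, 0.21] pointing down, gripper open.
Joint ranges: [-176.03, 176.03], [-82.01, 121.73], [-58.28, 71.71], [-173.87, 95.51], [-174.79, -0.11], [-173.66, 173.66]. Speed limits (degrees/s): [136.94, 136.94, 172.46, 180, 180, 180].

## Interface

Orientations are given as [roll, pitch, yaw] about the fixed x, y, z axes, in that order (R = Rz(yaw) Ry(pitch) Rx(roll)).
In Python, from plant import r gives the robot as it stands. The module is installed in compiled form; this text tells all that it offers.
- The arm moves only by the shell command python3 -m pendant 'ROWS' [OPENING] [FORCE]. ROWS is JSON, a list of rows, each a list of 6 numbers: the shift along the tool's x, y, z in mm, then the turn, a rotation vector about the tool's x, y, z in rad. In form: [[tx, ty, tz, wx, wy, wz], ...]. A call has 1 to 20 rows; each row is the pose to reach, as a shift and turn from the pose commanded when the call began, along the tool's axes at that moment; what a row does not reach only later rows make up. A row lasts 1/8 s, in which the tool goes at most 62.5 mm and 10.7 degrees, less where a joint would pass 70% of its speed; a pose out of reach is approached as far as the arm can. A call with a gripper value outside its range is refused whole. OPENING is the finger opening in mm, from 0 to 87.6, set as the call begins (- or left out, the last holds). The fingers move at their own pace and stop on an object; FORCE is the grip in N (left out, the last holds). Time passes only in rows, so rows that repeat a pose let the fingers close. It gives the time, the measured TCP pose, the force, the opening and the grip force at its end, in the units of the state.
- r.get_state(): the state, without advancing time (a new reading comes with each control period).
- r.capture(name): name is "scene" or "top"; returns the picture (480x640x3 uint8, red, green, blue); there is no depth.
- r.camera_params(name): a dict with "mtx" (3x3 intrinsics, pixels), "rvec" (rotation vector, rad) and "tvec" (3), from world to camera coordinates, as OpenCV has them. Camera axes: x right, y down, z forward; pixel columns grow to the right and rows downward; lengths in m; the calibration is good to about 2 mm. A picture is of the moment at which its call begins. camera_params takes no time and is no camera call.
- r.close_job(): hands the job in; it is judged then, once.
The state is a dict: "time_s": time; "joints": joint angles; "qd": joint speeds; "joint_torque": joint torques, N m; "tcp_pos": TCP position; "eef_rot": TCP orientation; "contact_force": force on the tool from outside, world axes, zero at the start; "moment": the same for the moment, N m; "gripper_width": finger opening in m; "gripper_force": force on a finger pad.
Only numpy, scipy, OpenCV 4.12 (cv2) and the standard library are available. Lean on these libraries where they do the work, as an engineer would, in place of code of your own. Each camera call takes 0.05 s, during which the arm holds its last target. There are 200 camera calls.

## Working session

There is one attempt and no reset: what is moved stays moved. The work goes in short steps, Python scripts to look and compute and a shell command to move; the robot and the scene stay as the last step left them, time stands still between calls to the robot, and variables do not carry over. Pictures are saved under pics/ and viewed, at most 14 in all, crops included, and the job is handed in when it is done.

```bash
mkdir -p pics; python3 - <<'E'
from plant import r
import cv2
for n in("scene","top"):
    im=r.capture(n); cv2.imwrite(f"pics/{n}0.png",im[...,::-1]); p=r.camera_params(n)
    R=cv2.Rodrigues(p["rvec"])[0]; print(n,p["mtx"].tolist(),(-R.T@p["tvec"].ravel()).round(3),R.round(2).tolist())
print(r.get_state())
E
```

```text
scene [[520.2469652087473, 0.0, 318.8795855236906], [0.0, 520.2469652087473, 246.60622603944293], [0.0, 0.0, 1.0]] [ 1.174 -0.108  0.994] [[0.25, 0.97, 0.0], [0.83, -0.21, -0.52], [-0.5, 0.14, -0.85]]
top [[482.70226482578914, 0.0, 314.99155146873477], [0.0, 482.70226482578914, 242.54618645501293], [0.0, 0.0, 1.0]] [0.511 0.045 1.065] [[0.02, -1.0, 0.0], [-0.99, -0.02, -0.1], [0.1, 0.0, -0.99]]
{'time_s': 0.1, 'joints': array([-5.44833754e+01,  2.05881698e+01,  6.38197824e-01, -1.72209556e-02,
       -7.01367929e+01, -1.65079966e+01]), 'qd': array([-0.05528716, -0.0731303 ,  0.16505419,  0.06279407,  0.03562504,
        0.05356184]), 'joint_torque': array([-2.38915563e-03, -5.84163594e+01,  2.93747342e+01,  7.01539546e+00,
        1.01643577e-02, -4.66920676e-05]), 'tcp_pos': array([ 0.21967741, -0.6377505 ,  0.20920229]), 'eef_rot': array([ 1.79912211e+02, -9.13411271e-03, -1.60997229e+02]), 'contact_force': array([ 0.12412126,  0.84708076, -0.08788079]), 'moment': array([ 0.01767727,  0.07153036, -0.06389776]), 'gripper_force': 0.0, 'gripper_width': 0.08781365966253353}
```

View pics/scene0.png

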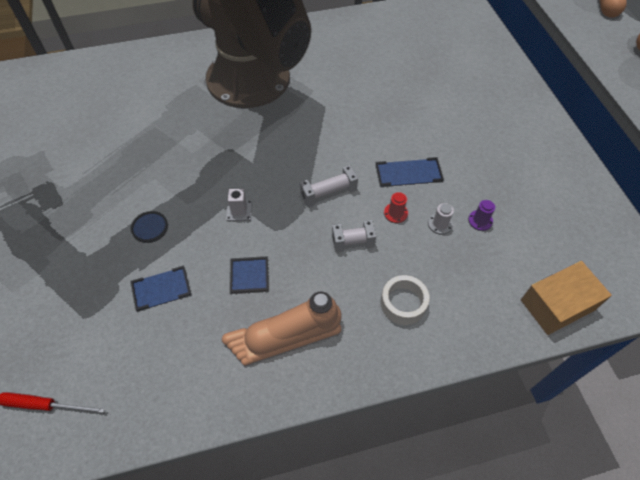

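View pics/top0.png

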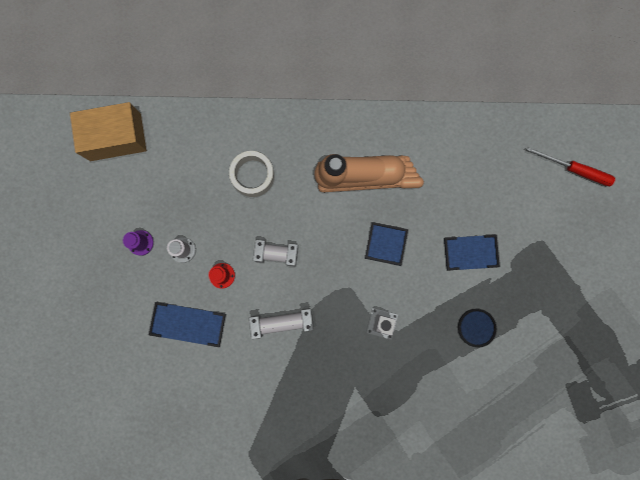

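```bash
cat > h.py <<'E'
from plant import r
import cv2,numpy as np
def ray(n,uv,z):
    p=r.camera_params(n);R=cv2.Rodrigues(p["rvec"])[0];c=-R.T@p["tvec"].ravel()
    uv=np.atleast_2d(np.float64(uv)); d=(R.T@np.linalg.solve(p["mtx"],np.c_[uv,np.ones(len(uv))].T)).T
    return (c+d*((z-c[2])/d[:,2])[:,None])[:,:2]
def blobs(n,mask,z,amin=150):
    for c in cv2.findContours(mask.astype(np.uint8),cv2.RETR_EXTERNAL,cv2.CHAIN_APPROX_NONE)[0]:
        if cv2.contourArea(c)<amin: continue
        q=ray(n,c[:,0],z)*1000
        (cx,cy),(w,h),a=cv2.minAreaRect(np.float32(q))
        if w>h: a+=90   # a: world direction of short side; long side = a+90
        print(n,"px",c[:,0].mean(0).round(),"xy mm",round(cx,1),round(cy,1),"size",round(w),round(h),"short-axis deg",round(a%180-(180 if w<=h and 0 else 0),1))
E
python3 - <<'E'
from h import *
im=r.capture("top");sc=r.capture("scene")
for n,i in(("top",im),("scene",sc)):
    hsv=cv2.cvtColor(i,cv2.COLOR_RGB2HSV); H,S,V=cv2.split(hsv)
    blobs(n,(H>100)&(H<130)&(S>90)&(np.arange(640)[None]<520),0.004)
hsv=cv2.cvtColor(im,cv2.COLOR_RGB2HSV);H,S,V=cv2.split(hsv)
m=(V>170)&(S<45); blobs("top",m,0.04,60)
tiles=[]
for (u,v) in((180,249),(276,252),(281,322),(383,323)):
    tiles.append(cv2.resize(im[v-36:v+36,u-48:u+48,::-1],(384,288),interpolation=cv2.INTER_CUBIC))
cv2.imwrite("pics/c1.png",np.vstack([np.hstack(tiles[:2]),np.hstack(tiles[2:])]))
E
```

```text
top px [477. 328.] xy mm 438.7 -309.9 size 71 70 short-axis deg 135.2
top px [187. 324.] xy mm 435.7 320.6 size 146 72 short-axis deg 171.3
top px [472. 252.] xy mm 602.8 -300.7 size 71 106 short-axis deg 5.1
top px [386. 243.] xy mm 618.9 -112.5 size 73 72 short-axis deg 169.6
scene px [160. 288.] xy mm 604.7 -301.7 size 70 105 short-axis deg 4.4
scene px [249. 274.] xy mm 618.0 -113.6 size 70 68 short-axis deg 168.4
scene px [149. 226.] xy mm 438.5 -310.7 size 65 65 short-axis deg 144.6
scene px [409. 172.] xy mm 437.6 319.0 size 146 70 short-axis deg 171.6
scene px [509.  16.] xy mm -44.4 819.6 size 98 209 short-axis deg 75.7
top px [281. 324.] xy mm 441.3 113.4 size 10 85 short-axis deg 9.0
top px [386. 325.] xy mm 442.6 -106.7 size 30 31 short-axis deg 77.0
top px [275. 253.] xy mm 590.2 129.9 size 44 9 short-axis deg 173.8
top px [250. 172.] xy mm 766.9 187.4 size 91 89 short-axis deg 91.5
```

View pics/c1.png

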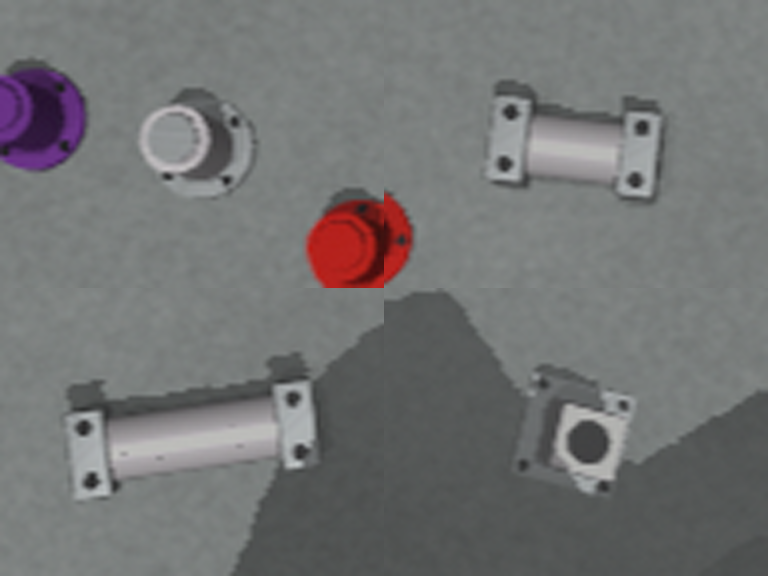

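```bash
cat > m.py <<'E'
from h import *
def P(c,o,pts,z):
    q=(np.float64(pts)-o+.5)/4-.5+np.float64(c)-[48,36]
    return ray("top",q,z)*1000
def ax(a,b): d=b-a; return round(float(np.degrees(np.arctan2(d[1],d[0])))%180,1)
s=P((276,252),(384,0),[(511,112),(504,164),(642,128),(634,180)],.046)
l=P((281,322),(0,288),[(84,428),(92,481),(292,399),(301,453)],.046)
for n,q in(("short",s),("long",l)):
    print(n,q.mean(0).round(1),"y-axis",ax(q[0]+q[1],q[2]+q[3]),"holespan",np.linalg.norm(q[0]+q[1]-q[2]-q[3])/2)
f=P((180,249),(0,0),[(235,121),(168,176)],.006); print("round flange",f.mean(0),"neck",P((180,249),(0,0),[(174,138)],.058))
q=P((383,323),(384,288),[(541,383),(523,465),(603,487),(624,405)],.006); print("sq flange",q.mean(0),"neck",P((383,323),(384,288),[(588,443)],.064),"edge",ax(q[0]+q[3],q[1]+q[2]),"pitch",np.linalg.norm(q[0]-q[1]))
E
python3 m.py
```

```text
short [592.  129.8] y-axis 84.0 holespan 69.67940921281938
long [442.5 113.7] y-axis 98.7 holespan 109.65183755049297
round flange [596.91796781 337.53299563] neck [[597.96181155 337.81468647]]
sq flange [ 444.17368765 -102.85755175] neck [[ 443.88245271 -102.61548808]] edge 166.7 pitch 45.191496201209276
```

```bash
cat > go.py <<'E'
import sys,numpy as np
from plant import r
from scipy.spatial.transform import Rotation as Ro
x,y,z,yaw=map(float,sys.argv[1:5]); s=r.get_state()
R=Ro.from_euler("xyz",s["eef_rot"],degrees=True); T=Ro.from_euler("xyz",[180,0,yaw],degrees=True)
print("row",(R.inv().apply(np.array([x,y,z])-s["tcp_pos"]*1000)).round(1),(R.inv()*T).as_rotvec().round(3),"t",s["time_s"],"F",s["contact_force"].round(1),"q6",s["joints"][5].round())
E
python3 go.py 444 -103 140 166.7
```

```text
row [-386.3  432.6   69.9] [ 0.001 -0.     0.564] t 0.2 F [-0.5  0.3 -0.3] q6 -17.0
```

```bash
R='[-386,433,70,0,0,0.564]'; python3 -m pendant '[[-386,433,0,0,0,0.564],[-386,433,0,0,0,0.564],[-386,433,0,0,0,0.564],[-386,433,0,0,0,0.564],[-386,433,0,0,0,0.564],[-386,433,0,0,0,0.564],[-386,433,0,0,0,0.564],[-386,433,0,0,0,0.564],[-386,433,0,0,0,0.564],[-386,433,0,0,0,0.564],[-386,433,0,0,0,0.564],[-386,433,0,0,0,0.564],[-386,433,70,0,0,0.564],[-386,433,70,0,0,0.564],[-386,433,70,0,0,0.564],[-386,433,70,0,0,0.564]]' 87.6 30; python3 go.py 444 -103 36 166.7
python3 - <<'E'
from h import *
a=r.capture("scene")[130:330,100:400,::-1]; cv2.imwrite("pics/s1.png",cv2.resize(a,(600,400)))
E
```

```text
time_s: 2.2
tcp_pos: [0.4451, -0.1034, 0.1419]
eef_rot: [180.0, 0.2, 166.7]
contact_force: [0.0, 0.2, 0.3]
gripper_width: 0.0874
gripper_force: 0.0
row [  1.4   0.  105.9] [ 0.001  0.003 -0.   ] t 2.2 F [0.  0.2 0.3] q6 -115.0
```

View pics/s1.png

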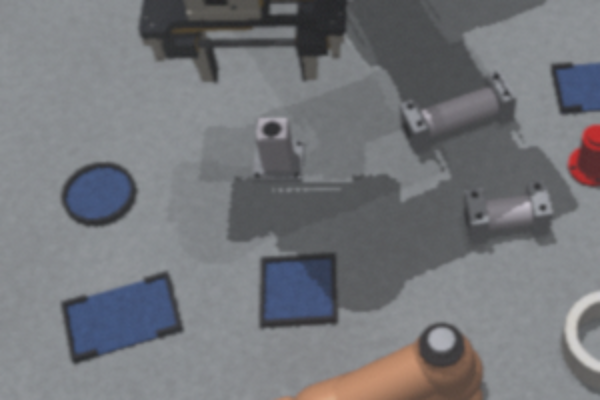

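```bash
python3 -m pendant '[[1,0,25,0,0,0],[1,0,50,0,0,0],[1,0,75,0,0,0],[1,0,95,0,0,0],[1,0,106,0,0,0],[1,0,106,0,0,0],[1,0,106,0,0,0]]'; python3 -m pendant '[[0,0,0,0,0,0],[0,0,0,0,0,0],[0,0,0,0,0,0],[0,0,0,0,0,0],[0,0,0,0,0,0],[0,0,0,0,0,0],[0,0,0,0,0,0],[0,0,0,0,0,0],[0,0,0,0,0,0],[0,0,0,0,0,0]]' 0 40; python3 go.py 618.5 -113 130 169; python3 -c "
from plant import r;print(r.get_state()['joints'])"
```

```text
time_s: 3.12
tcp_pos: [0.4436, -0.1027, 0.0349]
eef_rot: [180.0, 0.1, 166.7]
contact_force: [0.1, -0.4, 0.3]
gripper_width: 0.0876
gripper_force: 0.0
time_s: 4.38
tcp_pos: [0.4427, -0.1029, 0.0341]
eef_rot: [-180.0, -0.0, 166.7]
contact_force: [0.4, -0.9, 0.3]
gripper_width: 0.0338
gripper_force: 39.9
row [-173.4   30.6  -95.9] [-0.   -0.   -0.04] t 4.375 F [ 0.4 -0.9  0.3] q6 -115.0
[ 1.18826079e+01  1.14769775e+01 -3.94219943e+01  3.77694018e-03
 -3.91058079e+01 -1.15188309e+02]
```

```bash
python3 -m pendant '[[0,0,-25,0,0,0],[0,0,-60,0,0,0],[0,0,-95,0,0,0],[-30,5,-96,0,0,-0.04],[-65,12,-96,0,0,-0.04],[-100,18,-96,0,0,-0.04],[-135,24,-96,0,0,-0.04],[-160,28,-96,0,0,-0.04],[-173,30.5,-96,0,0,-0.04],[-173,30.5,-96,0,0,-0.04],[-173,30.5,-96,0,0,-0.04]]'; python3 go.py 617.5 -113 39 169
```

```text
time_s: 5.75
tcp_pos: [0.6171, -0.1128, 0.1298]
eef_rot: [180.0, -0.1, 169.0]
contact_force: [-1.1, -0.0, -3.6]
gripper_width: 0.0338
gripper_force: 39.9
row [-0.5 -0.1 90.8] [ 0.    -0.001 -0.   ] t 5.75 F [-1.1 -0.  -3.6] q6 -108.0
```

```bash
python3 -m pendant '[[-0.5,0,30,0,0,0],[-0.5,0,60,0,0,0],[-0.5,0,80,0,0,0],[-0.5,0,88,0,0,0],[-0.5,0,91,0,0,0],[-0.5,0,92,0,0,0],[-0.5,0,92,0,0,0]]'; python3 -m pendant '[[0,0,0,0,0,0],[0,0,0,0,0,0],[0,0,0,0,0,0],[0,0,0,0,0,0],[0,0,0,0,0,0],[0,0,-30,0,0,0],[0,0,-70,0,0,0],[0,0,-110,0,0,0],[0,0,-110,0,0,0]]' 87.6; python3 go.py 442.5 113.7 150 98.7;python3 go.py 442.5 113.7 150 -81.3
```

```text
time_s: 6.62
tcp_pos: [0.6191, -0.113, 0.0389]
eef_rot: [180.0, 0.1, 169.0]
contact_force: [-0.2, 0.7, -3.1]
gripper_width: 0.0339
gripper_force: 39.9
time_s: 7.75
tcp_pos: [0.6209, -0.1131, 0.152]
eef_rot: [179.9, 0.4, 169.0]
contact_force: [-0.1, -0.4, -0.5]
gripper_width: 0.0877
gripper_force: 0.0
row [218.4 188.6   0.8] [0.005 0.005 1.227] t 7.75 F [-0.1 -0.4 -0.5] q6 -108.0
row [218.4 188.6   0.8] [-0.005  0.006 -1.914] t 7.75 F [-0.1 -0.4 -0.5] q6 -108.0
```

```bash
python3 -m pendant '[[218,188.5,0,0,0,-1.914],[218,188.5,0,0,0,-1.914],[218,188.5,0,0,0,-1.914],[218,188.5,0,0,0,-1.914],[218,188.5,0,0,0,-1.914],[218,188.5,0,0,0,-1.914],[218,188.5,0,0,0,-1.914],[218,188.5,0,0,0,-1.914],[218,188.5,0,0,0,-1.914],[218,188.5,0,0,0,-1.914],[218,188.5,0,0,0,-1.914],[218,188.5,0,0,0,-1.914],[218,188.5,0,0,0,-1.914],[218,188.5,0,0,0,-1.914],[218,188.5,0,0,0,-1.914]]'; python3 go.py 442.5 113.7 24 -81.3
python3 - <<'E'
from h import *
a=r.capture("scene")[130:330,200:500,::-1]; cv2.imwrite("pics/s2.png",cv2.resize(a,(600,400)))
E
```

```text
time_s: 9.62
tcp_pos: [0.4406, 0.1136, 0.148]
eef_rot: [180.0, 0.0, -81.4]
contact_force: [0.1, -0.3, -0.8]
gripper_width: 0.0877
gripper_force: 0.0
row [  0.2  -1.8 124. ] [ 0.     0.    -0.001] t 9.625 F [ 0.1 -0.3 -0.8] q6 -31.0
```

View pics/s2.png

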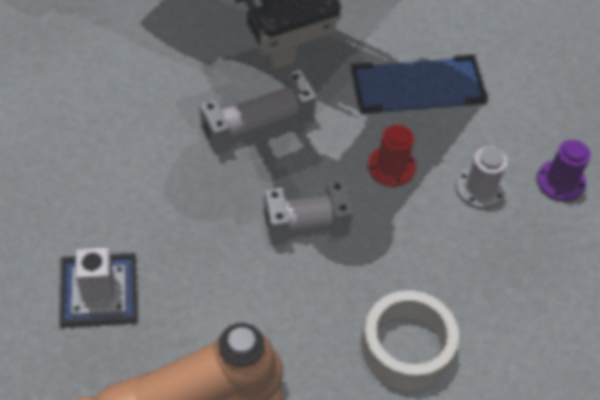

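Square adapter stands centred in its nest (crop 98,290); the gripper is over the long tube (crop 258,110).

```bash
python3 -m pendant '[[0,-2,30,0,0,0],[0,-2,60,0,0,0],[0,-2,90,0,0,0],[0,-2,112,0,0,0],[0,-2,123,0,0,0],[0,-2,123,0,0,0],[0,-2,123,0,0,0]]'; python3 -m pendant '[[0,0,0,0,0,0],[0,0,0,0,0,0],[0,0,0,0,0,0],[0,0,0,0,0,0],[0,0,0,0,0,0],[0,0,0,0,0,0],[0,0,0,0,0,0],[0,0,0,0,0,0],[0,0,-30,0,0,0],[0,0,-80,0,0,0],[0,0,-115,0,0,0],[0,0,-115,0,0,0],[0,0,-115,0,0,0]]' 0 45; python3 go.py 436.5 320 140 -98.6
```

```text
time_s: 10.55
tcp_pos: [0.4432, 0.1143, 0.0258]
eef_rot: [-179.9, 0.0, -81.3]
contact_force: [-0.6, 0.7, 0.1]
gripper_width: 0.0878
gripper_force: 0.0
time_s: 12.18
tcp_pos: [0.4422, 0.1137, 0.1396]
eef_rot: [180.0, 0.0, -81.4]
contact_force: [-0.7, -0.3, -0.2]
gripper_width: 0.0003
gripper_force: 0.0
row [-204.8  -25.3   -0.4] [0.    0.    0.301] t 12.175 F [-0.7 -0.3 -0.2] q6 -31.0
```

```bash
python3 - <<'E'
from h import *
a=r.capture("scene")[130:330,200:500,::-1]; b=r.capture("top")[200:400,150:450,::-1];cv2.imwrite("pics/s3.png",np.vstack([a,b]))
E
```

```text
(no output)
```

View pics/s3.png

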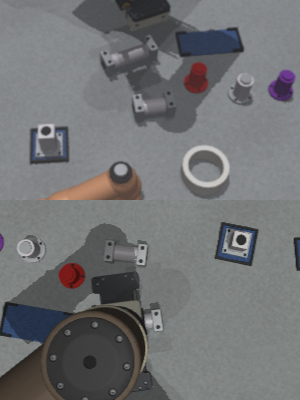

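```bash
python3 -m pendant '[[-60,0,-10,0,0,0],[-120,0,-20,0,0,0],[-180,0,-20,0,0,0],[-240,0,-20,0,0,0],[-240,0,-20,0,0,0],[-240,0,-20,0,0,0],[-240,0,-20,0,0,0],[-240,0,-20,0,0,0]]' 87.6; python3 - <<'E'
from h import *
im=r.capture("top");u,v=281,322
cv2.imwrite("pics/c2.png",cv2.resize(im[v-36:v+36,u-48:u+48,::-1],(384,288),interpolation=cv2.INTER_CUBIC))
E
```

```text
time_s: 13.28
tcp_pos: [0.4068, 0.3503, 0.1601]
eef_rot: [-180.0, 0.0, -81.4]
contact_force: [1.0, -0.0, 0.6]
gripper_width: 0.075
gripper_force: 0.0
```

View pics/c2.png

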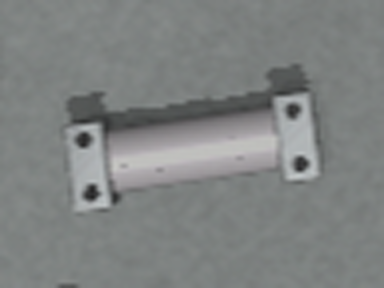

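The long tube hasn't moved (holes at same pixels), so the fingers either hadn't gripped or slipped. I'll retry lower, checking the grip before lifting.

```bash
python3 -m pendant '[[60,0,10,0,0,0],[120,0,20,0,0,0],[180,0,20,0,0,0],[240,0,20,0,0,0],[240,0,20,0,0,0],[240,0,45,0,0,0],[240,0,75,0,0,0],[240,0,105,0,0,0],[240,0,125,0,0,0],[240,0,136,0,0,0],[240,0,137,0,0,0],[240,0,137,0,0,0]]'; python3 -m pendant '[[0,0,0,0,0,0],[0,0,0,0,0,0],[0,0,0,0,0,0],[0,0,0,0,0,0],[0,0,0,0,0,0],[0,0,0,0,0,0],[0,0,0,0,0,0],[0,0,0,0,0,0],[0,0,0,0,0,0],[0,0,0,0,0,0]]' 0 45; python3 go.py 442.5 113.7 23 -81.3
```

```text
time_s: 14.82
tcp_pos: [0.4431, 0.1143, 0.0237]
eef_rot: [-179.9, 0.0, -81.3]
contact_force: [-0.3, -0.2, 0.9]
gripper_width: 0.0875
gripper_force: 0.0
time_s: 16.08
tcp_pos: [0.4425, 0.1138, 0.0236]
eef_rot: [180.0, -0.0, -81.3]
contact_force: [-2.6, -1.8, 10.1]
gripper_width: 0.0009
gripper_force: 5.2
row [0.1 0.  0.6] [ 0. -0. -0.] t 16.075 F [-2.6 -1.8 10.1] q6 -31.0
```

```bash
python3 - <<'E'
from h import *
a=r.capture("scene")[120:270,230:430,::-1];cv2.imwrite("pics/s4.png",cv2.resize(a,(800,600),interpolation=cv2.INTER_CUBIC))
E
```

```text
(no output)
```

View pics/s4.png

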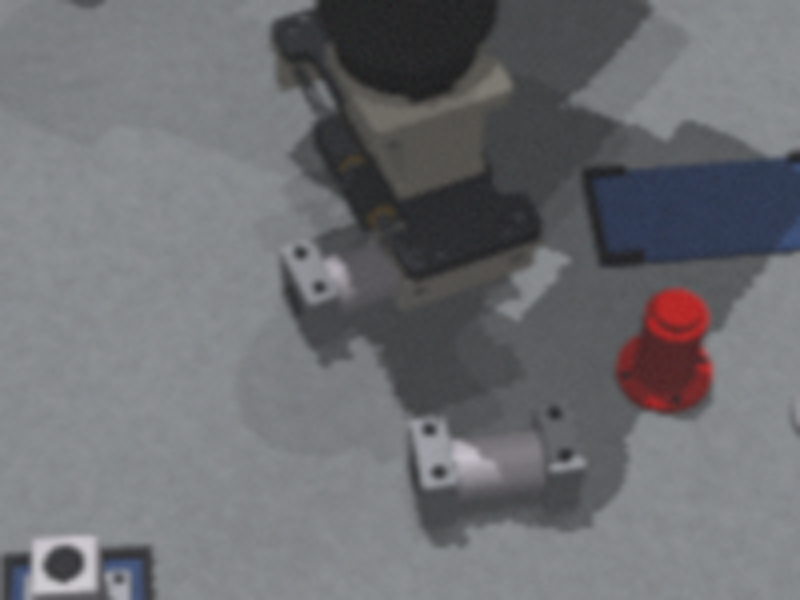

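```bash
python3 - <<'E'
from h import *
p=r.camera_params("scene")
# expected tips at s1 (TCP 445,-103.4,142 yaw 166.7): +-44..65 along tool y
t=np.radians(166.7-90);d=np.array([np.cos(t),np.sin(t),0])
for z in(.123,.142,.16):
  pts=[np.array([.445,-.1034,z])+s*d for s in(-.065,-.044,.044,.065)]
  q=cv2.projectPoints(np.array(pts),p["rvec"],p["tvec"],p["mtx"],None)[0][:,0]
  print(z,((q-[100,130])*2).round().tolist())
print(r.get_state()["gripper_width"],r.get_state()["contact_force"])
E
```

```text
0.123 [[203.0, 95.0], [223.0, 95.0], [306.0, 94.0], [325.0, 93.0]]
0.142 [[200.0, 84.0], [220.0, 84.0], [304.0, 82.0], [324.0, 82.0]]
0.16 [[197.0, 73.0], [217.0, 72.0], [302.0, 71.0], [322.0, 71.0]]
0.0003206784297243011 [-3.30677908 -0.71434188  9.76089257]
```

```bash
python3 -m pendant '[[0,0,-30,0,0,0],[0,0,-60,0,0,0],[0,0,-100,0,0,0],[0,0,-100,0,0,0],[0,0,-100,0,0,1.0],[0,0,-100,0,0,1.0],[0,0,-100,0,0,1.0],[0,0,-100,0,0,1.0],[0,0,-100,0,0,1.0],[0,0,-100,0,0,1.0],[0,0,-100,0,0,1.0]]' 87.6; python3 - <<'E'
from h import *
a=r.capture("scene")[60:210,230:430,::-1];cv2.imwrite("pics/s5.png",cv2.resize(a,(800,600),interpolation=cv2.INTER_CUBIC))
p=r.camera_params("scene");s=r.get_state();print(s["gripper_width"],s["tcp_pos"])
R=cv2.Rodrigues(np.zeros(3))[0]
from scipy.spatial.transform import Rotation as Ro
R=Ro.from_euler("xyz",s["eef_rot"],degrees=True).as_matrix()
for zz in(-.02,0,.019):
  pts=[s["tcp_pos"]+R@[x,y,zz] for x,y in((-.0095,-.044),(-.0095,.044),(.0095,-.044),(.0095,.044))]
  q=cv2.projectPoints(np.array(pts),p["rvec"],p["tvec"],p["mtx"],None)[0][:,0]
  print(zz,((q-[230,60])*4).round().tolist())
E
```

```text
time_s: 17.5
tcp_pos: [0.4422, 0.1137, 0.1224]
eef_rot: [180.0, -0.1, -138.6]
contact_force: [-0.3, 0.3, -1.0]
gripper_width: 0.0874
gripper_force: 0.0
0.08743257179770188 [0.44234878 0.11374059 0.12252095]
-0.02 [[370.0, 423.0], [459.0, 320.0], [341.0, 407.0], [430.0, 306.0]]
0 [[370.0, 447.0], [457.0, 345.0], [341.0, 432.0], [429.0, 331.0]]
0.019 [[369.0, 470.0], [456.0, 368.0], [341.0, 454.0], [428.0, 354.0]]
```

View pics/s5.png

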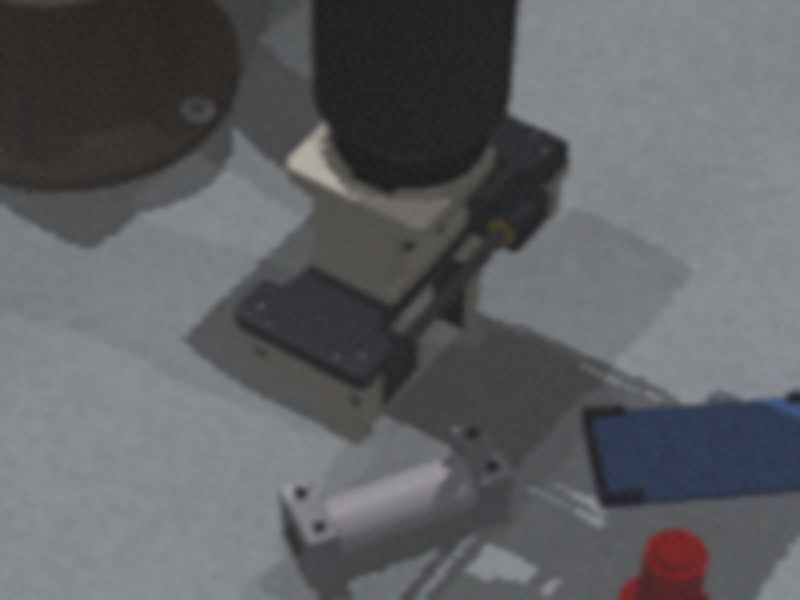

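The picture shows the fingertips (crop 358,440 and 465,325) about 35 mm higher than the stated tool geometry predicts. That fits the closed fingers only just touching the tube's top, at 40 mm, with the TCP reading 23.6. So the real tip height is roughly the TCP reading + 16 mm, and I'll descend in steps with force checks.

```bash
python3 -m pendant '[[0,0,0,0,0,-0.3],[0,0,0,0,0,-0.6],[0,0,0,0,0,-1.0],[0,0,0,0,0,-1.0],[0,0,0,0,0,-1.0],[0,0,0,0,0,-1.0],[0,0,0,0,0,-1.0],[0,0,40,0,0,-1.0],[0,0,80,0,0,-1.0],[0,0,110,0,0,-1.0],[0,0,122,0,0,-1.0],[0,0,122,0,0,-1.0]]'; python3 -m pendant '[[0,0,3,0,0,0],[0,0,6,0,0,0],[0,0,9,0,0,0],[0,0,9,0,0,0]]';python3 go.py 442.5 113.7 -10 -81.3
```

```text
time_s: 19.05
tcp_pos: [0.4424, 0.1137, 0.0007]
eef_rot: [179.9, -0.0, -81.4]
contact_force: [0.7, 0.3, -0.0]
gripper_width: 0.0873
gripper_force: 0.0
time_s: 19.55
tcp_pos: [0.4426, 0.1139, -0.0079]
eef_rot: [-180.0, 0.0, -81.3]
contact_force: [-0.4, 0.3, -0.1]
gripper_width: 0.0877
gripper_force: 0.0
row [0.2 0.1 2.1] [-0.     0.    -0.001] t 19.55 F [-0.4  0.3 -0.1] q6 -31.0
```

```bash
python3 -m pendant '[[0,0,2,0,0,0],[0,0,2,0,0,0],[0,0,2,0,0,0],[0,0,2,0,0,0],[0,0,2,0,0,0],[0,0,2,0,0,0],[0,0,2,0,0,0],[0,0,2,0,0,0],[0,0,2,0,0,0]]' 0 45; python3 -m pendant '[[0,0,-30,0,0,0],[0,0,-80,0,0,0],[0,0,-110,0,0,0],[0,0,-110,0,0,0],[0,0,-110,0,0,0]]'; python3 go.py 436.5 320 100 -98.6
```

```text
time_s: 20.68
tcp_pos: [0.4425, 0.1138, -0.0099]
eef_rot: [180.0, -0.0, -81.4]
contact_force: [-1.2, 0.7, 1.8]
gripper_width: 0.0332
gripper_force: 45.0
time_s: 21.3
tcp_pos: [0.4419, 0.1135, 0.0991]
eef_rot: [179.9, -0.0, -81.4]
contact_force: [-0.3, 0.2, -3.4]
gripper_width: 0.033
gripper_force: 45.0
row [-204.9  -25.6   -0.9] [ 0.001 -0.     0.301] t 21.3 F [-0.3  0.2 -3.4] q6 -31.0
```

```bash
python3 -m pendant '[[-30,-4,0,0,0,0.05],[-70,-9,0,0,0,0.1],[-110,-14,0,0,0,0.18],[-150,-19,0,0,0,0.25],[-185,-23,0,0,0,0.3],[-205,-25.5,0,0,0,0.3],[-205,-25.5,0,0,0,0.3],[-205,-25.5,0,0,0,0.3]]'; python3 go.py 436.5 320 -5 -98.6
```

```text
time_s: 22.3
tcp_pos: [0.4365, 0.3193, 0.0991]
eef_rot: [179.9, -0.1, -98.5]
contact_force: [0.3, 0.9, -2.5]
gripper_width: 0.0326
gripper_force: 45.0
row [ -0.9   0.  104.1] [ 0.001 -0.002  0.001] t 22.3 F [ 0.3  0.9 -2.5] q6 -65.0
```

```bash
python3 -m pendant '[[-1,0,35,0,0,0],[-1,0,65,0,0,0],[-1,0,90,0,0,0],[-1,0,100,0,0,0],[-1,0,103.5,0,0,0],[-1,0,104,0,0,0],[-1,0,104,0,0,0]]'; python3 -m pendant '[[0,0,0,0,0,0],[0,0,0,0,0,0],[0,0,0,0,0,0],[0,0,0,0,0,0],[0,0,0,0,0,0],[0,0,0,0,0,0],[0,0,-30,0,0,0],[0,0,-70,0,0,0],[0,0,-120,0,0,0],[0,0,-120,0,0,0],[0,0,-120,0,0,0]]' 87.6; python3 go.py 592 129.8 115 -96
```

```text
time_s: 23.18
tcp_pos: [0.4375, 0.3219, -0.0031]
eef_rot: [-180.0, 0.1, -98.5]
contact_force: [0.3, 0.4, -1.6]
gripper_width: 0.0328
gripper_force: 45.0
time_s: 24.55
tcp_pos: [0.4369, 0.3212, 0.1159]
eef_rot: [180.0, 0.0, -98.6]
contact_force: [-0.4, -0.6, -0.4]
gripper_width: 0.0879
gripper_force: 0.0
row [ 166.2 -181.9    0.8] [ 0.     0.    -0.045] t 24.55 F [-0.4 -0.6 -0.4] q6 -66.0
```

```bash
python3 -m pendant '[[40,-44,0,0,0,0],[83,-91,0,0,0,-0.045],[125,-136,0,0,0,-0.045],[166,-182,0,0,0,-0.045],[166,-182,0,0,0,-0.045],[166,-182,0,0,0,-0.045],[166,-182,0,0,0,-0.045]]'; python3 go.py 592 129.8 -9.5 -96
python3 - <<'E'
from h import *
im=r.capture("top");u,v=187,324
a=cv2.resize(im[v-36:v+36,u-48:u+48,::-1],(384,288),interpolation=cv2.INTER_CUBIC)
b=cv2.resize(r.capture("scene")[130:280,270:470,::-1],(384,288))
cv2.imwrite("pics/c3.png",np.hstack([a,b]))
E
```

```text
time_s: 25.42
tcp_pos: [0.5917, 0.1309, 0.1154]
eef_rot: [179.9, -0.0, -95.9]
contact_force: [-0.9, 1.1, 0.4]
gripper_width: 0.0877
gripper_force: 0.0
row [  1.   -0.6 124.9] [ 0.001 -0.001  0.002] t 25.425 F [-0.9  1.1  0.4] q6 -37.0
```

View pics/c3.png

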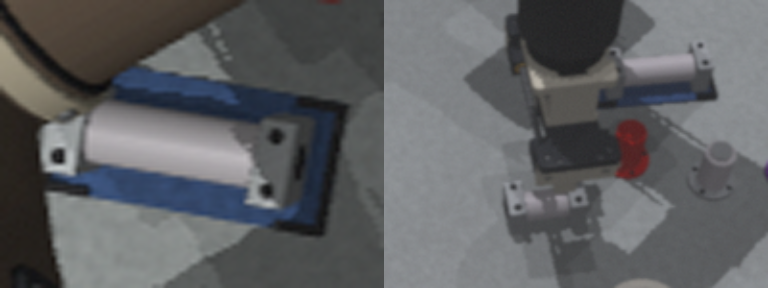

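```bash
python3 -m pendant '[[1,-0.5,35,0,0,0],[1,-0.5,70,0,0,0],[1,-0.5,100,0,0,0],[1,-0.5,117,0,0,0],[1,-0.5,124,0,0,0],[1,-0.5,124,0,0,0],[1,-0.5,124,0,0,0]]'; python3 -m pendant '[[0,0,0,0,0,0],[0,0,0,0,0,0],[0,0,0,0,0,0],[0,0,0,0,0,0],[0,0,0,0,0,0],[0,0,0,0,0,0],[0,0,0,0,0,0],[0,0,0,0,0,0],[0,0,0,0,0,0]]' 0 45;  python3 -m pendant '[[0,0,-30,0,0,0],[0,0,-80,0,0,0],[0,0,-110,0,0,0],[0,0,-110,0,0,0],[0,0,-110,0,0,0]]'; python3 go.py 603.5 -301 100 -85.2; 
cat > lp.py <<'E'
from h import *
im=r.capture("top");u,v=187,324
E

```

```text
time_s: 26.4
tcp_pos: [0.5936, 0.1296, -0.0068]
eef_rot: [-179.9, 0.1, -95.9]
contact_force: [0.5, -0.4, 0.8]
gripper_width: 0.0876
gripper_force: 0.0
time_s: 27.52
tcp_pos: [0.5927, 0.1291, -0.008]
eef_rot: [180.0, -0.0, -96.0]
contact_force: [-1.3, 0.4, 0.9]
gripper_width: 0.0329
gripper_force: 45.0
time_s: 28.15
tcp_pos: [0.5922, 0.129, 0.1011]
eef_rot: [179.9, -0.0, -96.0]
contact_force: [-0.3, 0.0, -2.2]
gripper_width: 0.0333
gripper_force: 45.0
row [426.4 -56.1   1.1] [ 0.001 -0.    -0.188] t 28.15 F [-0.3  0.  -2.2] q6 -37.0
```

```bash
python3 -m pendant '[[30,-4,0,0,0,0],[75,-10,0,0,0,-0.03],[125,-16,0,0,0,-0.06],[175,-23,0,0,0,-0.1],[225,-30,0,0,0,-0.14],[275,-36,0,0,0,-0.188],[325,-43,0,0,0,-0.188],[370,-49,0,0,0,-0.188],[405,-53,0,0,0,-0.188],[426,-56,0,0,0,-0.188],[426,-56,0,0,0,-0.188],[426,-56,0,0,0,-0.188],[426,-56,0,0,0,-0.188]]'; python3 go.py 603.5 -301 -3 -85.2
python3 - <<'E'
from h import *
im=r.capture("top");u,v=187,324
a=cv2.resize(im[v-36:v+36,u-48:u+48,::-1],(384,288),interpolation=cv2.INTER_CUBIC)
b=cv2.resize(im[223:263,361:411,::-1],(360,288),interpolation=cv2.INTER_CUBIC)
cv2.imwrite("pics/c4.png",np.hstack([a,b]))
E
```

```text
time_s: 29.78
tcp_pos: [0.6045, -0.2992, 0.102]
eef_rot: [180.0, 0.0, -85.1]
contact_force: [-1.2, -1.1, -1.8]
gripper_width: 0.0332
gripper_force: 45.0
row [  1.7   1.1 105. ] [0.    0.    0.001] t 29.775 F [-1.2 -1.1 -1.8] q6 15.0
```

View pics/c4.png

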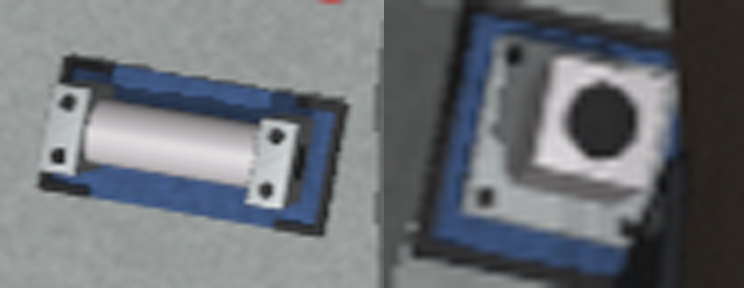

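```bash
python3 - <<'E'
from h import *
for z in(.050,.054): 
  q=ray("top",(np.float64([(68,102),(58,155),(276,136),(266,190)])+.5)/4-.5+[187-48,324-36],z)*1000
  print(z,q.mean(0),"span",np.linalg.norm(q[0]+q[1]-q[2]-q[3])/2,np.degrees(np.arctan2(*((q[0]+q[1]-q[2]-q[3])[::-1]))))
print(ray("top",[390.85,239.2],.068)*1000,ray("top",[386.7,242.2],.010)*1000)
E
python3 -m pendant '[[1.5,1,35,0,0,0],[1.5,1,65,0,0,0],[1.5,1,90,0,0,0],[1.5,1,101,0,0,0],[1.5,1,105,0,0,0],[1.5,1,105,0,0,0],[1.5,1,105,0,0,0]]'; python3 go.py 603.5 -301 -3 -85.2
```

```text
0.05 [438.43606202 321.89711201] span 109.95168869473237 81.70056933788422
0.054 [438.72314051 320.80444219] span 109.51851200856156 81.7005693378842
[[ 621.30626524 -112.46709662]] [[ 620.91496887 -112.48577097]]
time_s: 30.7
tcp_pos: [0.6043, -0.3021, -0.0018]
eef_rot: [-179.9, -0.0, -85.2]
contact_force: [0.1, -0.8, -2.1]
gripper_width: 0.0331
gripper_force: 45.0
row [-1.1  0.7  1.2] [-0.002 -0.001  0.   ] t 30.7 F [ 0.1 -0.8 -2.1] q6 15.0
```

```bash
python3 -m pendant '[[-1,0.5,1,0,0,0],[-1,0.5,1,0,0,0],[-1,0.5,1,0,0,0],[-1,0.5,1,0,0,0],[-1,0.5,1,0,0,0],[-1,0.5,1,0,0,0],[-1,0.5,-30,0,0,0],[-1,0.5,-70,0,0,0],[-1,0.5,-120,0,0,0],[-1,0.5,-120,0,0,0],[-1,0.5,-120,0,0,0]]' 87.6; python3 go.py 597.5 337.7 115 -80
```

```text
time_s: 32.08
tcp_pos: [0.6027, -0.3007, 0.117]
eef_rot: [-180.0, 0.0, -85.2]
contact_force: [0.4, 0.1, -1.0]
gripper_width: 0.0877
gripper_force: 0.0
row [-636.6  -48.3    2.2] [-0.     0.    -0.091] t 32.075 F [ 0.4  0.1 -1. ] q6 15.0
```

```bash
python3 -m pendant '[[-60,-5,0,0,0,0],[-120,-10,0,0,0,0],[-180,-14,0,0,0,0],[-240,-18,0,0,0,0],[-300,-23,0,0,0,0],[-360,-27,0,0,0,-0.09],[-420,-32,0,0,0,-0.09],[-480,-36,0,0,0,-0.09],[-540,-41,0,0,0,-0.09],[-600,-46,0,0,0,-0.09],[-637,-48,0,0,0,-0.09],[-637,-48,0,0,0,-0.09],[-637,-48,0,0,0,-0.09],[-637,-48,0,0,0,-0.09],[-637,-48,0,0,0,-0.09]]'; python3 go.py 597.5 337.7 1 -80
python3 - <<'E'
from h import *
im=r.capture("top");u,v=472,252
a=cv2.resize(im[v-36:v+36,u-48:u+48,::-1],(384,288),interpolation=cv2.INTER_CUBIC)
b=cv2.resize(r.capture("scene")[130:280,370:570,::-1],(384,288),interpolation=cv2.INTER_CUBIC)
cv2.imwrite("pics/c5.png",np.hstack([a,b]))
E
```

```text
time_s: 33.95
tcp_pos: [0.5975, 0.3368, 0.1171]
eef_rot: [180.0, -0.0, -80.1]
contact_force: [-0.0, -0.4, 0.3]
gripper_width: 0.0874
gripper_force: 0.0
row [ -0.9  -0.2 116.1] [ 0.    -0.    -0.002] t 33.95 F [-0.  -0.4  0.3] q6 -36.0
```

View pics/c5.png

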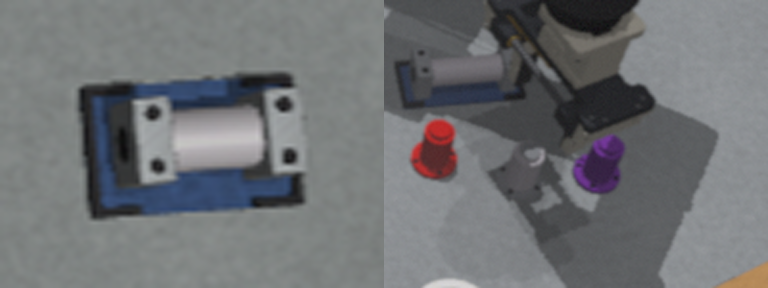

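```bash
python3 - <<'E'
from h import *
q=ray("top",(np.float64([(153,112),(158,166),(283,104),(290,156)])+.5)/4-.5+[472-48,252-36],.05)*1000
print(q.mean(0),np.degrees(np.arctan2(*((q[0]+q[1]-q[2]-q[3])[::-1]))),np.linalg.norm(q[0]+q[1]-q[2]-q[3])/2)
p=r.camera_params("scene")
print(((cv2.projectPoints(np.float64([[.641,.345,.133],[.660,.348,.133],[.598,.338,.058]]),p["rvec"],p["tvec"],p["mtx"],None)[0][:,0]-[370,130])*1.92+[384,0]).round())
for n in("top","scene"):
  H,S,V=cv2.split(cv2.cvtColor(r.capture(n),cv2.COLOR_RGB2HSV))
  print("purple");blobs(n,(H>130)&(H<160)&(S>90),.006,80)
E
```

```text
[ 605.15102108 -301.2455899 ] 94.91360687628934 69.51934444502989
[[566. 141.]
 [576. 155.]
 [530. 152.]]
purple
purple
scene px [482. 215.] xy mm 598.7 437.8 size 53 90 short-axis deg 58.5
```

```bash
python3 -m pendant '[[-1,0,35,0,0,0],[-1,0,70,0,0,0],[-1,0,95,0,0,0],[-1,0,110,0,0,0],[-1,0,114,0,0,0],[-1,0,114,0,0,0],[-1,0,114,0,0,0]]'; python3 -m pendant '[[0,0,0,0,0,0],[0,0,0,0,0,0],[0,0,0,0,0,0],[0,0,0,0,0,0],[0,0,0,0,0,0],[0,0,0,0,0,0],[0,0,0,0,0,0],[0,0,0,0,0,0],[0,0,0,0,0,0]]' 0 45;  python3 -m pendant '[[0,0,-30,0,0,0],[0,0,-80,0,0,0],[0,0,-130,0,0,0],[0,0,-130,0,0,0],[0,0,-130,0,0,0]]'; python3 go.py 438.6 -310 130 -80
```

```text
time_s: 35.02
tcp_pos: [0.5978, 0.3393, 0.0043]
eef_rot: [-179.9, 0.1, -80.0]
contact_force: [0.7, 0.2, -0.4]
gripper_width: 0.0879
gripper_force: 0.0
time_s: 36.15
tcp_pos: [0.597, 0.3387, 0.003]
eef_rot: [180.0, -0.0, -80.0]
contact_force: [0.1, -1.0, 0.4]
gripper_width: 0.0358
gripper_force: 45.0
time_s: 36.78
tcp_pos: [0.5965, 0.3385, 0.1323]
eef_rot: [179.9, 0.0, -80.1]
contact_force: [-0.4, 0.8, -2.9]
gripper_width: 0.0353
gripper_force: 45.0
row [611.5 267.5   2.5] [ 0.001  0.    -0.001] t 36.775 F [-0.4  0.8 -2.9] q6 -36.0
```

```bash
python3 -m pendant '[[27,12,0,0,0,0],[64,28,0,0,0,0],[110,48,0,0,0,0],[156,68,0,0,0,0],[202,88,0,0,0,0],[248,108,0,0,0,0],[294,128,0,0,0,0],[340,149,0,0,0,0],[386,169,0,0,0,0],[432,189,0,0,0,0],[478,209,0,0,0,0],[524,229,0,0,0,0],[565,247,0,0,0,0],[595,260,0,0,0,0],[611.5,267.5,0,0,0,0],[611.5,267.5,0,0,0,0],[611.5,267.5,0,0,0,0],[611.5,267.5,0,0,0,0]]'; python3 go.py 438.6 -310 8 -80
```

```text
time_s: 39.02
tcp_pos: [0.4397, -0.3089, 0.133]
eef_rot: [180.0, 0.0, -80.0]
contact_force: [0.3, 0.3, -1.6]
gripper_width: 0.0352
gripper_force: 45.0
row [  0.9   1.3 125. ] [0.    0.    0.001] t 39.025 F [ 0.3  0.3 -1.6] q6 24.0
```

```bash
python3 -m pendant '[[0,1,35,0,0,0],[0,1,70,0,0,0],[0,1,100,0,0,0],[0,1,117,0,0,0],[0,1,123,0,0,0],[0,1,125,0,0,0],[0,1,125,0,0,0]]'; python3 go.py 438.6 -310 7 -80
```

```text
time_s: 39.9
tcp_pos: [0.4392, -0.3099, 0.0088]
eef_rot: [-179.9, -0.0, -80.0]
contact_force: [-0.6, 0.2, -3.0]
gripper_width: 0.0354
gripper_force: 45.0
row [-0.   0.6  1.8] [-0.001 -0.001 -0.   ] t 39.9 F [-0.6  0.2 -3. ] q6 24.0
```

Lower 1 mm more, release, rise and move away so that both cameras see.

```bash
python3 -m pendant '[[0,0.5,1,0,0,0],[0,0.5,1.5,0,0,0],[0,0.5,1.5,0,0,0]]'; python3 -m pendant '[[0,0,0,0,0,0],[0,0,0,0,0,0],[0,0,0,0,0,0],[0,0,0,0,0,0],[0,0,0,0,0,0],[0,0,0,0,0,0],[0,0,-40,0,0,0],[0,0,-90,0,0,0],[0,0,-140,0,0,0],[50,0,-150,0,0,0],[100,0,-150,0,0,0],[150,0,-150,0,0,0],[150,0,-150,0,0,0],[150,0,-150,0,0,0]]' 87.6;python3 - <<'E'
from h import *
im=r.capture("top");u,v=477,328
a=cv2.resize(im[v-36:v+36,u-48:u+48,::-1],(384,288),interpolation=cv2.INTER_CUBIC)
b=cv2.resize(r.capture("scene")[130:355,100:400,::-1],(384,288),interpolation=cv2.INTER_CUBIC)
cv2.imwrite("pics/c6.png",np.hstack([a,b]))
E
```

```text
time_s: 40.28
tcp_pos: [0.4383, -0.3101, 0.007]
eef_rot: [-180.0, -0.0, -80.0]
contact_force: [-1.0, 1.1, 2.2]
gripper_width: 0.0348
gripper_force: 45.0
time_s: 42.02
tcp_pos: [0.4635, -0.4576, 0.1559]
eef_rot: [180.0, 0.1, -80.1]
contact_force: [-0.5, 0.9, -0.1]
gripper_width: 0.0877
gripper_force: 0.0
```

View pics/c6.png

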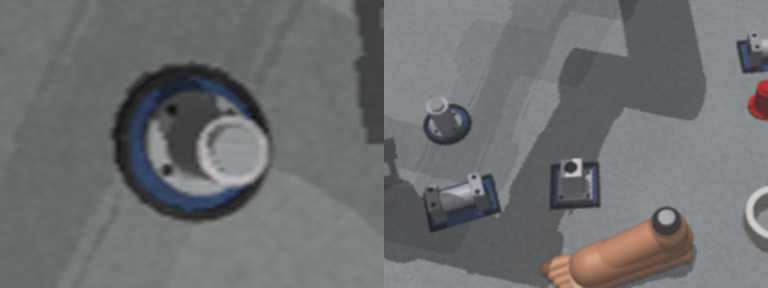

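```bash
python3 - <<'E'
from h import *
print(ray("top",[487.4,328.9],.062)*1000, ray("top",[477-48+(168+230)/8-.4,328-36+(139.5)/4-.4],.010)*1000)
s=r.get_state();print(s["time_s"],s["contact_force"])
print(r.close_job())
E
```

```text
[[ 440.13618926 -311.87284967]] [[ 441.291258   -310.88558291]]
42.125 [ 0.02658559 -0.37691547 -0.4663275 ]
the job is handed in; nothing more can be done
None
```

I handed the job in at 42 s of robot time. All four parts are in their matching nests and let go, each measured within about 3 mm of its nest's centre. The first grasp of the long tube missed because the real fingertips sit about 35 mm higher than stated; I corrected for that. The foot shell and tape roll were not touched.

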